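Kit the tray for a drill spindle repair

TASK

Kit the grey tray for the drill spindle repair: set the ball bearing, the drill chuck, the dark steel block and the small red-sided carton each into the foam pocket shaped for it, lying flat on the pocket floor (the chuck standing upright as it stands now). The wooden block and the yellow-sided carton look similar but do not belong to this job: leave them where they are.

Things in the scene. Friction and masses are not known exactly. Their poses are not given: they have to be found in the camera images.
- bearing: Steel ball bearing lying flat on the bench, outer diameter 65 mm, 18 mm thick, 0.25 kg, dark seal ring on its face. Origin: centre of its underside; z up. Belongs in the large round pocket (pocket_bearing).
- drill_chuck: Light metal keyless drill chuck standing on its back, 40 mm in diameter, 50 mm tall, 0.28 kg; the sleeve is straight up to about 30 mm, then tapers. Origin: centre of its underside; z up. Belongs in the small round pocket (pocket_chuck).
- steel_block: Dark grey ground steel block, 40 mm along its x, 62 mm along its y, 26 mm high, 0.48 kg, with a small hole in its top. Origin: centre of its underside; z up. Belongs in the wide rectangular pocket (pocket_block).
- red_carton: Small flat carton of parts with red sides and ends (its top: white label with a blue stripe along one edge), 26 mm along its x, 64 mm along its y, 19 mm high, 0.06 kg. Origin: centre of its underside; z up. Belongs in the narrow rectangular pocket (pocket_carton).
- yellow_carton: Carton with yellow sides and ends, taller (its top: white label with a red stripe along one edge), 30 mm along its x, 66 mm along its y, 31 mm high. Does not belong: stays where it is. Origin: centre of its underside.
- wood_block: Brown wooden block, 48 mm along its x, 68 mm along its y, 22 mm high. Does not belong: stays where it is. Origin: centre of its underside.
- pocket_bearing: Large round pocket, 85 mm in diameter, blue floor. Black foam insert 98x98x14 mm, one of four in a fixed grey tray (2 x 2, pitch 100 mm, turned alike, order varies); tray rim 15 mm, insert top 18 mm, pocket floor 11 mm above the bench. Pocket centred, 7 mm deep. Origin: centre of the insert's underside, 7 mm below the pocket floor; z up.
- pocket_chuck: Small round pocket, 58 mm in diameter, green floor. Black foam insert 98x98x14 mm, one of four in a fixed grey tray (2 x 2, pitch 100 mm, turned alike, order varies); tray rim 15 mm, insert top 18 mm, pocket floor 11 mm above the bench. Pocket centred, 7 mm deep. Origin: centre of the insert's underside, 7 mm below the pocket floor; z up.
- pocket_block: Wide rectangular pocket, 60 mm along its x, 82 mm along its y, orange floor. Black foam insert 98x98x14 mm, one of four in a fixed grey tray (2 x 2, pitch 100 mm, turned alike, order varies); tray rim 15 mm, insert top 18 mm, pocket floor 11 mm above the bench. Pocket centred, 7 mm deep. Origin: centre of the insert's underside, 7 mm below the pocket floor; z up.
- pocket_carton: Narrow rectangular pocket, 44 mm along its x, 84 mm along its y, white floor. Black foam insert 98x98x14 mm, one of four in a fixed grey tray (2 x 2, pitch 100 mm, turned alike, order varies); tray rim 15 mm, insert top 18 mm, pocket floor 11 mm above the bench. Pocket centred, 7 mm deep. Origin: centre of the insert's underside, 7 mm below the pocket floor; z up.
Not all that is in view belongs to the job. Leave any green or orange look-alike of the drill_chuck alone.

How it is judged:
By the outcome, as a careful person would: the job done as asked, in the order asked, and still so for the second after the job is handed in, with the robot touching nothing.
It also fails if it takes over 99 s, if anything falls off the work surface, if the arm or the gripper's body presses on something with over 40 N, if the wrist force passes 120 N, or if a joint passes its speed limit or range.

ROBOT

A 6-joint arm with a two-finger parallel gripper is mounted at the origin on a cart in front of the work surface, level with it; the furniture and walls round the work are solid. World frame = base frame: x ahead of the robot, y to its left, z up, the work surface at z = 0. Lengths are in mm, angles in rad, forces in N, time in s.
With the tool pointing down it reaches from about 350 to 975 mm from the base axis. Payload 7.1 kg.
Tool frame: the origin (TCP) lies between the finger pads; the fingertips stand 19 mm ahead of it and the grasp point (between the pads) is the TCP (ctrl.tcp_to_tips is the distance from the TCP to the fingertips, in mm); z points along the fingers, y is the line along which they close (so a half turn about z gives the same grasp; the last joint's range is limited). The gripper opens to 88 mm and grips with 3 to 60 N. Pads are 20 mm wide; open, the fingers measure 115 mm over their backs; the gripper's body (75 mm by 178 mm) begins 61 mm behind the grasp point.
Start: joints at [-1.348, 0.423, 1.63, -0, 1.089, -0.019], TCP at [149.676, -606.797, 241.675] pointing down, gripper open.
Joint ranges: [-3, 3], [-0.9, 2.11], [0.09, 2.58], [-1.31, 4.45], [0.11, 2.69], [-2.54, 2.54]. Speed limits (rad/s): [2.39, 2.39, 3.01, 3.14, 3.14, 3.14].

INTERFACE

Orientations are given as a rotation vector (axis times angle).
In Python, from workcell import status, optics, ctrl gives the robot as it stands. The module is installed in compiled form; this text tells all that it offers.
- The arm moves only by the shell command python3 -m inch 'ROWS'. ROWS is JSON, a list that holds one entry, the list of rows, each a list of 7 numbers: the shift along the tool's x, y, z in mm, then the turn, a rotation vector about the tool's x, y, z in rad, then the opening in per cent of the stroke, from 0 (shut) to 100 (fully open). A call has 1 to 20 rows; each row is the pose to reach, as a shift and turn from the pose commanded when the call began, along the tool's axes at that moment; what a row does not reach only later rows make up. A row lasts 1/10 s, in which the tool goes at most 50 mm and 8.59 degrees, less where a joint would pass 70% of its speed; a pose out of reach is approached as far as the arm can. A call with a gripper value outside its range is refused whole. The fingers move at their own pace and stop on an object; the grip force is fixed at half the most. Time passes only in rows, so rows that repeat a pose let the fingers close. It gives the time, the measured TCP pose, the force, the opening and the grip force at its end, in the units of the state.
- status.get_obs(): the state, without advancing time (a new reading comes with each control period).
- optics.get_image(name): name is "side" or "top"; returns a dict with "frame" (384x512x3 uint8, red, green, blue), "fx", "fy", "cx", "cy" (pixels), "rvec" (rotation vector, rad) and "tvec" (3), from world to camera coordinates, as OpenCV has them. Camera axes: x right, y down, z forward; pixel columns grow to the right and rows downward; lengths in mm; the calibration is good to about 2 mm. A picture is of the moment at which its call begins. There is no depth.
- ctrl.close_job(): hands the job in; it is judged then, once.
The state is a dict: "t": time; "qpos": joint angles; "qvel": joint speeds; "joint_torque": joint torques, N m; "ee_pos": TCP position; "orientation": TCP orientation; "ft_force": force on the tool from outside, world axes, zero at the start; "moment": the same for the moment, N m; "width": finger opening in mm; "grasp_force": force on a finger pad.
Only numpy, scipy, OpenCV 4.12 (cv2) and the standard library are available. Lean on these libraries where they do the work, as an engineer would, in place of code of your own. Each camera call takes 0.05 s, during which the arm holds its last target. There are 200 camera calls.

## Working session

There is one attempt and no reset: what is moved stays moved. The work goes in short steps, Python scripts to look and compute and a shell command to move; the robot and the scene stay as the last step left them, time stands still between calls to the robot, and variables do not carry over. Pictures are saved under pics/ and viewed, at most 14 in all, crops included, and the job is handed in when it is done.

```bash
mkdir -p pics; python3 - <<'E'
from workcell import status, optics, ctrl
import cv2
for n in("top","side"):
    d=optics.get_image(n); cv2.imwrite(f"pics/{n}0.png",d["frame"][:,:,::-1]); print({k:v for k,v in d.items() if k!="frame"})
print(status.get_obs())
E
```

```text
{'fx': 351.9129931731612, 'fy': 351.9129931731612, 'cx': 264.054270973284, 'cy': 196.14843807498383, 'rvec': array([ 2.1301003 , -2.10535895,  0.18455862]), 'tvec': array([151.28690416, 495.34635408, 818.35396045])}
{'fx': 449.9051159962122, 'fy': 449.9051159962122, 'cx': 262.2772576324041, 'cy': 184.71294879761535, 'rvec': array([ 0.04833935,  2.6152794 , -1.6900059 ]), 'tvec': array([ 495.31685655,  -16.33861987, 1420.76110843])}
{'t': 0.1, 'qpos': array([-1.34799681e+00,  4.23757889e-01,  1.63062887e+00, -4.18886239e-06,
        1.08858861e+00, -1.90157088e-02]), 'qvel': array([ 1.18719510e-03,  1.44756853e-04, -1.48180171e-03,  8.38248522e-05,
        1.25644862e-03,  4.86741037e-05]), 'joint_torque': array([-1.00376988e-04, -5.45610166e+01, -2.74324286e+01,  6.45634392e-02,
        1.88649015e-02, -2.75331860e-05]), 'ee_pos': array([ 149.57300411, -606.33849448,  240.97748014]), 'orientation': array([-3.11729219e+00, -3.78754843e-01,  2.26620082e-04]), 'ft_force': array([ 0.45876195, -0.45500403,  0.29520064]), 'moment': array([-0.00268583,  0.05034689, -0.05073095]), 'grasp_force': 0.0, 'width': 87.79518692105347}
```

View pics/top0.png

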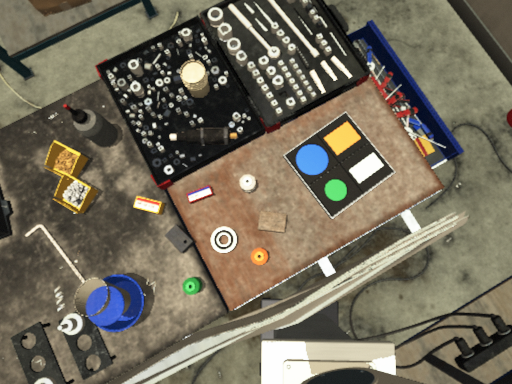

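View pics/side0.png

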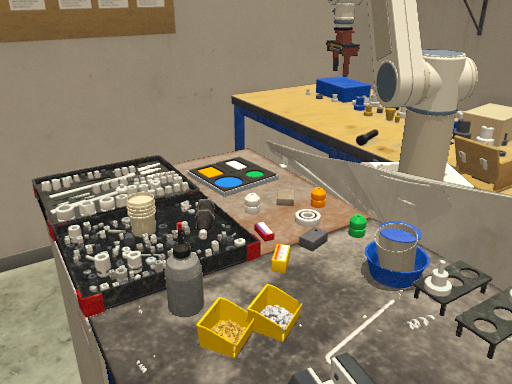

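The top view shows the blue pocket at (312,160), orange (343,138), white (367,168) and green (335,190). The chuck is at (248,183), bearing (223,239), steel block (179,237), red carton (200,193), wood (272,221) and yellow carton (148,204). The fence runs along the robot side of the work.

```bash
cat > h.py <<'E'
import numpy as np, cv2
from workcell import status, optics
from scipy.spatial.transform import Rotation as Ro
def ray(d,uv,z):
    R=cv2.Rodrigues(d["rvec"])[0]; C=-R.T@d["tvec"]
    uv=np.asarray(uv,float).reshape(-1,2)
    r=np.c_[(uv[:,0]-d["cx"])/d["fx"],(uv[:,1]-d["cy"])/d["fy"],np.ones(len(uv))]@R
    return C+r*((z-C[2])/r[:,2])[:,None]
def proj(d,P):
    return cv2.projectPoints(np.asarray(P,float).reshape(-1,1,3),d["rvec"],d["tvec"],np.array([[d["fx"],0,d["cx"]],[0,d["fy"],d["cy"]],[0,0,1]]),None)[0].reshape(-1,2)
def blob(mask,seed,r=30):
    m=np.zeros_like(mask); x,y=seed; m[max(0,y-r):y+r,max(0,x-r):x+r]=mask[max(0,y-r):y+r,max(0,x-r):x+r]
    cs=cv2.findContours(m,cv2.RETR_EXTERNAL,cv2.CHAIN_APPROX_NONE)[0]
    return max(cs,key=cv2.contourArea)[:,0,:]
def rect(d,c,z):
    p=ray(d,c,z)[:,:2].astype(np.float32); (x,y),(w,h),a=cv2.minAreaRect(p)
    if w<h: w,h,a=h,w,a+90      # a: direction of long side
    return np.round([x,y,w,h,(a+90)%180-90],1)
def delta(p, yaw=None):
    "shift in tool axes from measured pose to world p; yaw turn so tool y lies along yaw(deg)"
    o=status.get_obs(); R=Ro.from_rotvec(o["orientation"]).as_matrix()
    s=R.T@(np.array(p)-o["ee_pos"]); out=[s.round(1)]
    if yaw is not None:
        cur=np.degrees(np.arctan2(R[1,1],R[0,1])); dy=(yaw-cur+90)%180-90
        out.append(("tool z turn",round(np.radians(-dy),3),"q6",o["qpos"][5].round(2)))
    return out
E
python3 - <<'E'
from h import *
d=optics.get_image("top"); f=d["frame"]; hsv=cv2.cvtColor(f,cv2.COLOR_RGB2HSV)
H,S,V=cv2.split(hsv)
m={"blue":((H>100)&(H<125)&(S>120),(312,160),11),"orange":((H>8)&(H<28)&(S>150)&(V>150),(343,138),11),"green":((H>50)&(H<85)&(S>120),(335,190),11),
"white":((S<50)&(V>170),(367,168),11)}
for k,(mm,s,z) in m.items(): print(k,rect(d,blob(mm.astype(np.uint8),s,22),z))
for k,uv,z in [("chuck",(248,183),45),("bearing",(223,239),18),("block",(179,237),26),("red",(200,193),19),("wood",(272,221),22),("yel",(148,204),31),("orangechuck",(259,256),45),("greenchuck",(192,286),45)]: print(k,ray(d,uv,z)[0].round(1))
cv2.imwrite("pics/c1.png",cv2.resize(f[165:270,125:290,::-1],None,fx=4.8,fy=4.8,interpolation=cv2.INTER_CUBIC))
E
```

```text
blue [600.8  34.8  86.2  81.4 -89.4]
orange [660.4 -45.9  82.2  61.2 -53.4]
green [519.8 -24.5  56.8  55.1 -89.4]
white [ 579.7 -106.    83.7   45.2  -53.5]
chuck [526.8 197.4  45. ]
bearing [389.4 258.3  18. ]
block [392.5 366.5  26. ]
red [505.3 321.   19. ]
wood [435.3 136.8  22. ]
yel [473.5 447.9  31. ]
orangechuck [348.3 167.3  45. ]
greenchuck [276.6 324.3  45. ]
```

View pics/c1.png

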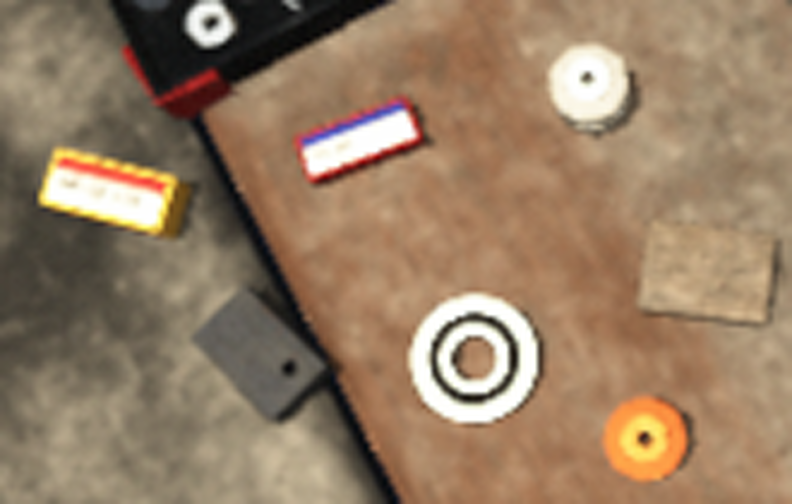

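The enlarged crop shows the chuck top at about (587,78), the bearing at (474,358), the dark block centred at about (258,350) and the red carton at about (358,138). I'll check their heights and the fence against the side view.

```bash
python3 - <<'E'
from h import *
d=optics.get_image("top"); s=optics.get_image("side"); f=d["frame"]; 
c=lambda pts:[(125+x/4.8,165+y/4.8) for x,y in pts]
P=lambda pts,z:ray(d,c(pts),z)
print("block",rect(d,np.array(c([(241,290),(322,362),(275,413),(196,332)])),26))
print("red",rect(d,np.array(c([(297,135),(405,98),(420,137),(313,183)])),19))
print("bearing",P([(474,358)],18)[0],"chuck",P([(587,80)],50)[0])
H,S,V=cv2.split(cv2.cvtColor(f,cv2.COLOR_RGB2HSV))
b=((S<70)&(V>120)).astype(np.uint8)
for n,sd,z in (("bearing",(223,239),18),("chuck",(247,182),50)):
    q=blob(b,sd,22); p=ray(d,q,z)[:,:2].astype(np.float32); print(n,cv2.minEnclosingCircle(p),rect(d,q,z))
for z in(0,-20,-40):
  print(z,proj(s,[ray(d,c([(258,350)]),z+26)[0],ray(d,c([(358,138)]),z+19)[0],ray(d,c([(474,358)]),z+18)[0]]).round(1).tolist())
# fence: candidate points
for u,v in((232,305),(326,262),(410,222),(465,218),(210,322)): print((u,v),[ray(d,(u,v),z)[0][:2].round().tolist() for z in(0,100,200)])
for u,v in((268,143),(470,190),(385,240),(295,165)): print("side",(u,v),[ray(s,(u,v),z)[0][:2].round().tolist() for z in(0,100,200)])
g=s["frame"]; cv2.imwrite("pics/s1.png",cv2.resize(g[140:290,180:400,::-1],None,fx=3.6,fy=3.6,interpolation=cv2.INTER_CUBIC))
E
```

```text
block [390.9 367.4  59.4  34.7  49. ]
red [502.7 321.1  61.1  27.6 -69. ]
bearing [387.96346399 256.41739918  18.        ] chuck [529.02608328 198.93575615  50.        ]
bearing ((389.1526794433594, 257.2397766113281), 33.71646499633789) [389.6 258.3  65.1  64.4 -89.3]
chuck ((526.4956665039062, 198.88128662109375), 23.61310577392578) [525.8 199.6  45.7  39.6   1. ]
0 [[313.5, 233.5], [264.6, 227.3], [308.0, 214.4]]
-20 [[312.8, 242.0], [263.0, 235.3], [307.3, 221.7]]
-40 [[312.1, 250.3], [261.5, 243.2], [306.6, 228.9]]
(232, 305) [[230.0, 233.0], [241.0, 223.0], [253.0, 213.0]]
(326, 262) [[336.0, 1.0], [336.0, 17.0], [336.0, 33.0]]
(410, 222) [[439.0, -215.0], [428.0, -175.0], [416.0, -135.0]]
(465, 218) [[451.0, -355.0], [438.0, -300.0], [425.0, -244.0]]
(210, 322) [[189.0, 285.0], [205.0, 270.0], [221.0, 254.0]]
side (268, 143) [[459.0, -364.0], [475.0, -73.0], [492.0, 217.0]]
side (470, 190) [[-125.0, 82.0], [-6.0, 294.0], [114.0, 506.0]]
side (385, 240) [[214.0, 359.0], [274.0, 522.0], [333.0, 685.0]]
side (295, 165) [[379.0, -134.0], [410.0, 117.0], [440.0, 367.0]]
```

View pics/s1.png

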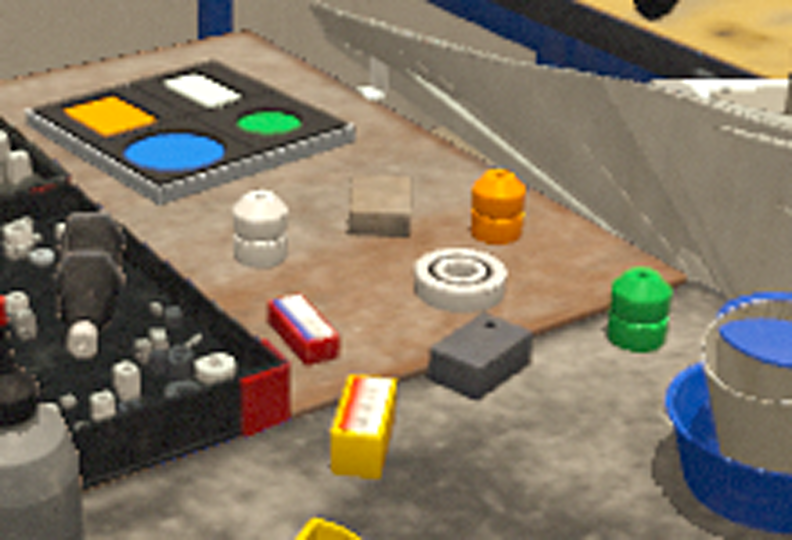

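```bash
python3 - <<'E'
from h import *
d=optics.get_image("top"); s=optics.get_image("side")
A=np.array([230,233.]);B=np.array([439,-215.]); n=np.array([B[1]-A[1],-(B[0]-A[0])]); n/=np.hypot(*n)
for u,v in((268,141),(300,152),(340,158),(370,163),(399,174),(440,190)):
    p,q=ray(s,(u,v),0)[0],ray(s,(u,v),100)[0]; t=((A-p[:2])@n)/((q-p)[:2]@n); print((u,v),(p+t*(q-p)).round())
for p,y in(((388.5,257.5,100),None),((391,367,100),49-90),((503,321,100),21),((527,199,100),None)): print(delta(p,y))
E
```

```text
(268, 141) [ 464. -269.   40.]
(300, 152) [372. -72.  69.]
(340, 158) [284. 116. 120.]
(370, 163) [232. 228. 148.]
(399, 174) [189. 322. 157.]
(440, 190) [137. 432. 166.]
[array([ 438.8, -781.8,  141.8])]
[array([ 467.5, -887.5,  141.8]), ('tool z turn', np.float64(-0.613), 'q6', np.float64(-0.02))]
[array([ 565.2, -816. ,  141.8]), ('tool z turn', np.float64(1.446), 'q6', np.float64(-0.02))]
[array([ 559.3, -691.8,  141.8])]
```

```bash
python3 -m inch '[[[418,-315,-20,0,0,0,100],[418,-315,-20,0,0,0,100],[418,-315,-20,0,0,0,100],[418,-315,-20,0,0,0,100],[418,-315,-20,0,0,0,100],[418,-315,-20,0,0,0,100],[418,-315,-20,0,0,0,100],[418,-315,-20,0,0,0,100],[418,-315,-20,0,0,0,100],[418,-315,-20,0,0,0,100],[418,-315,-20,0,0,0,100],[439,-782,60,0,0,0,100],[439,-782,60,0,0,0,100],[439,-782,60,0,0,0,100],[439,-782,60,0,0,0,100],[439,-782,60,0,0,0,100],[439,-782,60,0,0,0,100],[439,-782,60,0,0,0,100],[439,-782,60,0,0,0,100],[439,-782,60,0,0,0,100]]]'; python3 -c "
from h import *
print(delta((388.5,257.5,100),-76))"
```

```text
t: 2.35
ee_pos: [392.7, 236.1, 185.8]
orientation: [-3.118, -0.379, -0.001]
ft_force: [0.5, -0.6, -0.3]
width: 87.9
grasp_force: 0.0
[array([  0.9, -21.7,  85.8]), ('tool z turn', np.float64(-0.002), 'q6', np.float64(1.84))]
```

```bash
python3 -m inch '[[[1,-22,86,0,0,0,100],[1,-22,86,0,0,0,100],[1,-22,86,0,0,0,100],[1,-22,86,0,0,0,100],[1,-22,86,0,0,0,100]]]'; python3 - <<'E'
from h import *
print(delta((388.5,257.5,27.5),-76))
for n,y,x in(("top",150,140),("side",120,220)):
    d=optics.get_image(n); g=d["frame"][y:y+150,x:x+160,::-1]
    cv2.imwrite(f"pics/b_{n}.png",cv2.resize(g,None,fx=2.5,fy=2.5,interpolation=cv2.INTER_CUBIC))
a=[cv2.imread(f"pics/b_{n}.png") for n in("top","side")]; cv2.imwrite("pics/b.png",np.hstack(a))
E
```

```text
t: 2.85
ee_pos: [390.2, 255.8, 101.5]
orientation: [-3.118, -0.377, -0.004]
ft_force: [-1.0, -0.2, 0.7]
width: 87.8
grasp_force: 0.0
[array([-1.4, -2. , 74. ]), ('tool z turn', np.float64(-0.003), 'q6', np.float64(1.88))]
```

View pics/b.png

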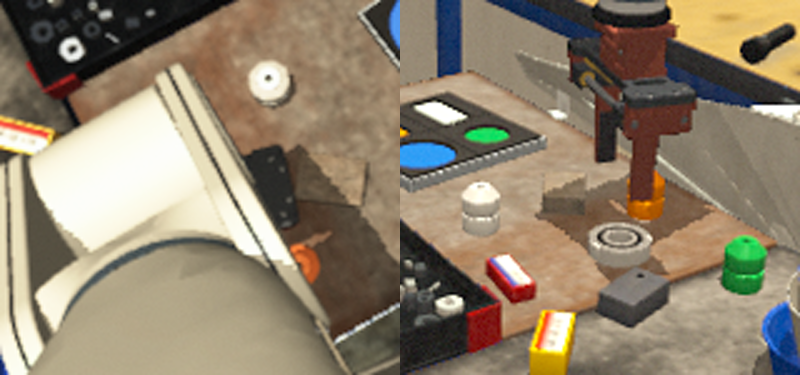

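The side view shows the gripper straight above the bearing, with the fingers on either side of it; the arm hides the bearing in the top view. I'm descending.

```bash
python3 -m inch '[[[-1.5,-2,40,0,0,0,100],[-1.5,-2,60,0,0,0,100],[-1.5,-2,70,0,0,0,100],[-1.5,-2,74,0,0,0,100],[-1.5,-2,74,0,0,0,100],[-1.5,-2,74,0,0,0,0],[-1.5,-2,74,0,0,0,0],[-1.5,-2,74,0,0,0,0],[-1.5,-2,74,0,0,0,0],[-1.5,-2,74,0,0,0,0],[-1.5,-2,74,0,0,0,0],[-1.5,-2,74,0,0,0,0]]]'
```

```text
t: 4.15
ee_pos: [387.5, 257.4, 26.3]
orientation: [-3.118, -0.379, -0.001]
ft_force: [-0.0, -1.7, 7.9]
width: 64.0
grasp_force: 30.0
```

```bash
python3 -m inch '[[[0,0,-50,0,0,0,0],[0,0,-100,0,0,0,0],[154,267,-100,0,0,0,0],[154,267,-100,0,0,0,0],[154,267,-100,0,0,0,0],[154,267,-100,0,0,0,0],[154,267,-100,0,0,0,0],[154,267,-100,0,0,0,0],[154,267,-100,0,0,0,0],[154,267,-100,0,0,0,0],[154,267,-100,0,0,0,0],[154,267,-100,0,0,0,0],[154,267,-100,0,0,0,0]]]'; python3 - <<'E'
from h import *
print(delta((600.8,34.8,39),-76))
E
```

```text
t: 5.45
ee_pos: [599.5, 36.2, 125.7]
orientation: [-3.118, -0.382, 0.001]
ft_force: [-0.2, 0.5, -2.2]
width: 64.1
grasp_force: 30.0
[array([ 1. ,  1.7, 86.7]), ('tool z turn', np.float64(-0.001), 'q6', np.float64(1.37))]
```

```bash
python3 -m inch '[[[1,1.5,40,0,0,0,0],[1,1.5,70,0,0,0,0],[1,1.5,80,0,0,0,0],[1,1.5,84,0,0,0,0],[1,1.5,86,0,0,0,0],[1,1.5,86,0,0,0,0],[1,1.5,86,0,0,0,0]]]'
```

```text
t: 6.15
ee_pos: [602.8, 33.8, 41.0]
orientation: [3.118, 0.379, 0.003]
ft_force: [0.3, -0.4, -2.8]
width: 63.7
grasp_force: 30.0
```

```bash
python3 -m inch '[[[-1,1,2,0,0,0,0],[-1,1,2,0,0,0,0],[-1,1,2,0,0,0,0]]]'
```

```text
t: 6.45
ee_pos: [601.2, 32.4, 38.0]
orientation: [3.119, 0.379, 0.0]
ft_force: [-0.0, -0.9, -2.3]
width: 64.0
grasp_force: 30.0
```

```bash
python3 -m inch '[[[0,0,0,0,0,0,100],[0,0,0,0,0,0,100],[0,0,0,0,0,0,100],[0,0,0,0,0,0,100],[0,0,-50,0,0,0,100],[0,0,-100,0,0,0,100],[-32,-179,-100,0,0,0,100],[-32,-179,-100,0,0,0,100],[-32,-179,-100,0,0,0,100],[-32,-179,-100,0,0,0,100],[-32,-179,-100,0,0,0,100],[-32,-179,-100,0,0,0,100],[-32,-179,-100,0,0,0,100]]]'; python3 - <<'E'
from h import *
print(delta((527,199,30),-76))
for n,y,x in(("top",110,190),("side",120,170)):
    d=optics.get_image(n); g=d["frame"][y:y+150,x:x+160,::-1]
    cv2.imwrite(f"pics/b_{n}.png",cv2.resize(g,None,fx=2.5,fy=2.5,interpolation=cv2.INTER_CUBIC))
a=[cv2.imread(f"pics/b_{n}.png") for n in("top","side")]; cv2.imwrite("pics/b2.png",np.hstack(a))
E
```

```text
t: 7.75
ee_pos: [527.7, 197.9, 137.8]
orientation: [3.119, 0.378, 0.0]
ft_force: [-0.1, -0.6, -0.6]
width: 87.8
grasp_force: 0.0
[array([ -0.4,  -1.2, 107.8]), ('tool z turn', np.float64(-0.003), 'q6', np.float64(1.67))]
```

View pics/b2.png

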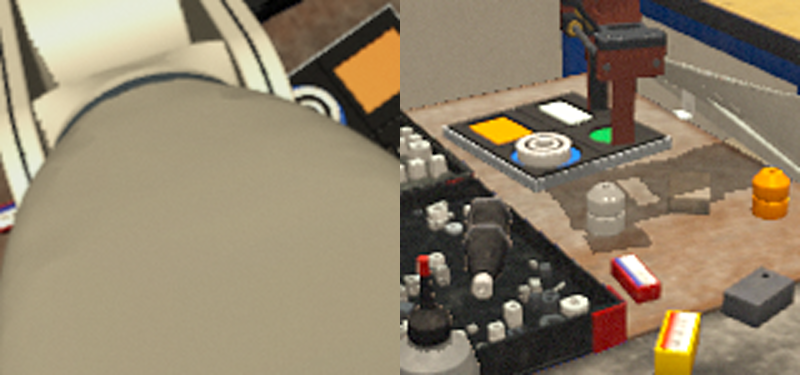

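The bearing sits in the blue pocket, at (543,148) in the montage, and the gripper is over the chuck. I'm descending.

```bash
python3 -m inch '[[[0,-1,50,0,0,0,100],[0,-1,85,0,0,0,100],[0,-1,100,0,0,0,100],[0,-1,107,0,0,0,100],[0,-1,107,0,0,0,100],[0,-1,107,0,0,0,0],[0,-1,107,0,0,0,0],[0,-1,107,0,0,0,0],[0,-1,107,0,0,0,0],[0,-1,107,0,0,0,0],[0,-1,107,0,0,0,0],[0,-1,107,0,0,0,0],[0,-1,107,0,0,0,0]]]'; python3 -c "
from h import *
print(delta((519.8,-24.5,140),-76))"
```

```text
t: 9.15
ee_pos: [527.1, 199.5, 30.9]
orientation: [3.119, 0.379, 0.0]
ft_force: [-0.3, -1.7, 2.0]
width: 38.9
grasp_force: 30.0
[array([ -60.7,  215.8, -109.1]), ('tool z turn', np.float64(-0.002), 'q6', np.float64(1.67))]
```

```bash
python3 -m inch '[[[0,0,-50,0,0,0,0],[0,0,-100,0,0,0,0],[-61,216,-109,0,0,0,0],[-61,216,-109,0,0,0,0],[-61,216,-109,0,0,0,0],[-61,216,-109,0,0,0,0],[-61,216,-109,0,0,0,0],[-61,216,-109,0,0,0,0],[-61,216,-109,0,0,0,0],[-61,216,-109,0,0,0,0],[-61,216,-70,0,0,0,0],[-61,216,-30,0,0,0,0],[-61,216,-30,0,0,0,0],[-61,216,-30,0,0,0,0]]]'; python3 -c "
from h import *
print(delta((519.8,-24.5,42),-76))"
```

```text
t: 10.55
ee_pos: [519.1, -23.6, 60.6]
orientation: [-3.118, -0.381, 0.003]
ft_force: [0.4, -0.4, -2.7]
width: 38.7
grasp_force: 30.0
[array([ 0.6,  1. , 18.6]), ('tool z turn', np.float64(-0.001), 'q6', np.float64(1.26))]
```

```bash
python3 -m inch '[[[0.5,1,10,0,0,0,0],[0.5,1,16,0,0,0,0],[0.5,1,18,0,0,0,0],[0.5,1,18.5,0,0,0,0],[0.5,1,18.5,0,0,0,0]]]'; python3 - <<'E'
from h import *
print(delta((519.8,-24.5,42)))
d=optics.get_image("side"); cv2.imwrite("pics/c2.png",cv2.resize(d["frame"][130:210,190:330,::-1],None,fx=5,fy=5,interpolation=cv2.INTER_CUBIC))
E
```

```text
t: 11.05
ee_pos: [520.4, -25.6, 42.6]
orientation: [3.119, 0.379, 0.001]
ft_force: [-0.1, 0.4, -3.3]
width: 39.1
grasp_force: 30.0
[array([-0.3, -1.2,  0.6])]
```

View pics/c2.png

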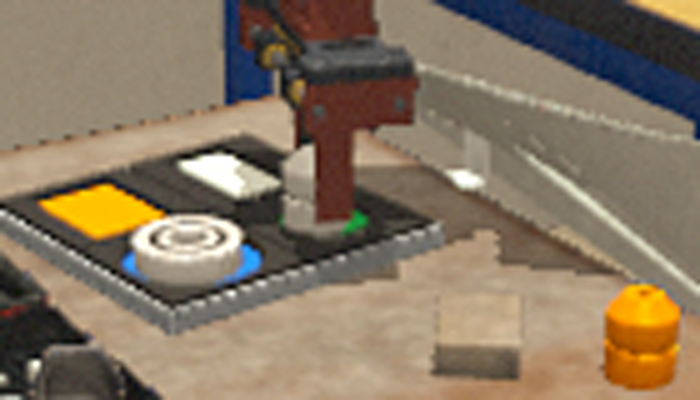

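The chuck is inside the green pocket, at (310,215). I'm lowering it 1 mm, releasing it, and going to the block.

```bash
python3 -m inch '[[[0,-1,1,0,0,0,0],[0,-1,1,0,0,0,0],[0,-1,1,0,0,0,100],[0,-1,1,0,0,0,100],[0,-1,1,0,0,0,100],[0,-1,1,0,0,0,100],[0,-1,1,0,0,0,100],[0,-1,-50,0,0,0,100],[0,-1,-100,0,0,0,100],[-31,-412,-110,0,0,-0.61,100],[-31,-412,-110,0,0,-0.61,100],[-31,-412,-110,0,0,-0.61,100],[-31,-412,-110,0,0,-0.61,100],[-31,-412,-110,0,0,-0.61,100],[-31,-412,-110,0,0,-0.61,100],[-31,-412,-110,0,0,-0.61,100],[-31,-412,-110,0,0,-0.61,100],[-31,-412,-110,0,0,-0.61,100],[-31,-412,-110,0,0,-0.61,100],[-31,-412,-110,0,0,-0.61,100]]]'; python3 - <<'E'
from h import *
print(delta((391,367,28),-41))
a=[]
for n,y,x in(("top",110,190),("side",130,200)):
    d=optics.get_image(n); a.append(cv2.resize(d["frame"][y:y+150,x:x+160,::-1],None,fx=2.5,fy=2.5,interpolation=cv2.INTER_CUBIC))
cv2.imwrite("pics/c3.png",np.hstack(a))
E
```

```text
t: 13.1
ee_pos: [391.3, 365.9, 151.9]
orientation: [2.86, 1.298, -0.002]
ft_force: [0.1, -0.8, -0.4]
width: 88.0
grasp_force: 0.0
[array([  0.8,  -1. , 123.9]), ('tool z turn', np.float64(-0.003), 'q6', np.float64(1.45))]
```

View pics/c3.png

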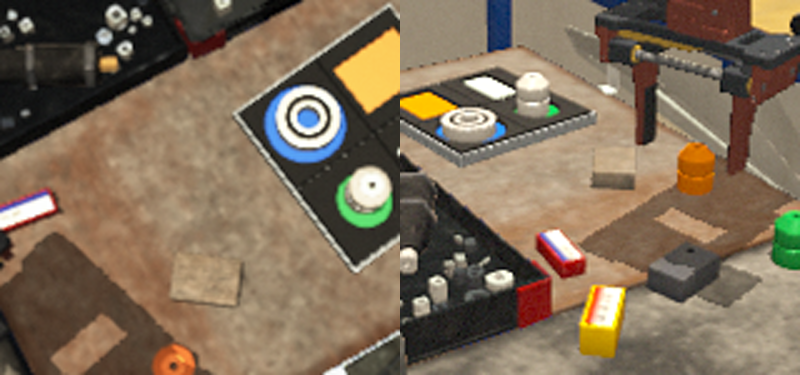

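The bearing and chuck both sit in their pockets in both views. The gripper is over the block, aligned with it.

```bash
python3 -m inch '[[[1,-1,50,0,0,0,100],[1,-1,95,0,0,0,100],[1,-1,115,0,0,0,100],[1,-1,123,0,0,0,100],[1,-1,123,0,0,0,100],[1,-1,123,0,0,0,100],[1,-1,123,0,0,0,0],[1,-1,123,0,0,0,0],[1,-1,123,0,0,0,0],[1,-1,123,0,0,0,0],[1,-1,123,0,0,0,0],[1,-1,123,0,0,0,0],[1,-1,123,0,0,0,0]]]'; python3 -c "
from h import *
print(delta((660.4,-45.9,150),36.5))"
```

```text
t: 14.5
ee_pos: [391.3, 368.5, 29.3]
orientation: [-2.861, -1.298, 0.0]
ft_force: [-0.5, 0.4, 0.5]
width: 39.9
grasp_force: 29.8
[array([-134.6,  475.4, -120.7]), ('tool z turn', np.float64(-1.356), 'q6', np.float64(1.45))]
```

```bash
python3 -m inch '[[[0,0,-40,0,0,0,0],[0,0,-80,0,0,0,0],[0,0,-120,0,0,0,0],[-135,475,-120,0,0,-1.356,0],[-135,475,-120,0,0,-1.356,0],[-135,475,-120,0,0,-1.356,0],[-135,475,-120,0,0,-1.356,0],[-135,475,-120,0,0,-1.356,0],[-135,475,-120,0,0,-1.356,0],[-135,475,-120,0,0,-1.356,0],[-135,475,-120,0,0,-1.356,0],[-135,475,-120,0,0,-1.356,0],[-135,475,-120,0,0,-1.356,0],[-135,475,-120,0,0,-1.356,0],[-135,475,-120,0,0,-1.356,0],[-135,475,-120,0,0,-1.356,0],[-135,475,-120,0,0,-1.356,0]]]'; python3 - <<'E'
from h import *
print(delta((660.4,-45.9,41.5),36.5))
d=optics.get_image("side"); cv2.imwrite("pics/c4.png",cv2.resize(d["frame"][90:210,170:330,::-1],None,fx=4.5,fy=4.5,interpolation=cv2.INTER_CUBIC))
E
```

```text
t: 16.2
ee_pos: [658.5, -45.1, 148.3]
orientation: [-1.412, -2.803, 0.001]
ft_force: [-0.4, -0.7, -5.4]
width: 40.1
grasp_force: 29.8
[array([ -2. ,   1.2, 106.8]), ('tool z turn', np.float64(0.0), 'q6', np.float64(-0.72))]
```

View pics/c4.png

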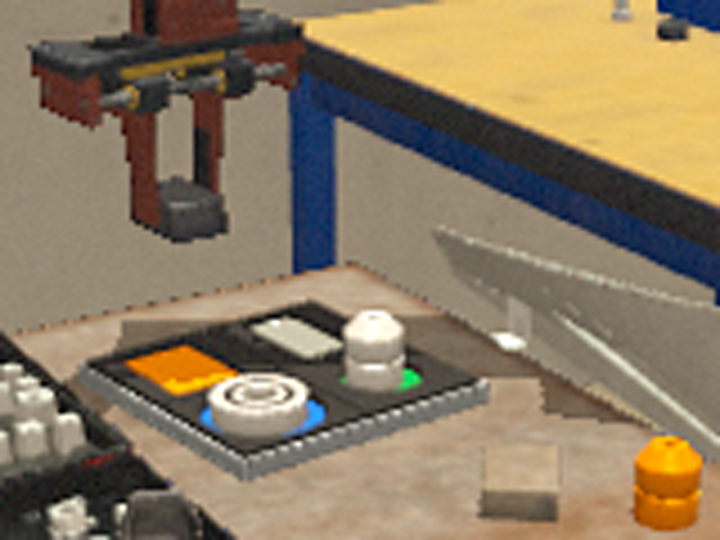

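The block hangs level above the orange pocket. I'm lowering it.

```bash
python3 -m inch '[[[-2,1,50,0,0,0,0],[-2,1,85,0,0,0,0],[-2,1,100,0,0,0,0],[-2,1,105,0,0,0,0],[-2,1,107,0,0,0,0],[-2,1,107,0,0,0,0],[-2,1,107,0,0,0,0]]]'; python3 -c "
from h import *
print(delta((660.4,-45.9,41),36.5))"
```

```text
t: 16.95
ee_pos: [663.1, -47.0, 44.0]
orientation: [1.413, 2.803, 0.002]
ft_force: [0.5, 0.3, -4.8]
width: 40.2
grasp_force: 29.8
[array([ 2.5, -1.5,  3. ]), ('tool z turn', np.float64(0.0), 'q6', np.float64(-0.73))]
```

```bash
python3 -m inch '[[[1,-1,2,0,0,0,0],[1,-1,2.5,0,0,0,0],[1,-1,2.5,0,0,0,0]]]'; python3 -c "
from h import *
print(delta((660.4,-45.9,41),36.5),status.get_obs()['ft_force'])"
```

```text
t: 17.25
ee_pos: [660.6, -46.9, 40.3]
orientation: [1.414, 2.805, 0.0]
ft_force: [-1.1, 0.3, -2.5]
width: 39.7
grasp_force: 29.8
[array([ 0.9,  0.4, -0.7]), ('tool z turn', np.float64(-0.0), 'q6', np.float64(-0.73))] [-1.05186987  0.28366169 -2.46246754]
```

```bash
python3 -m inch '[[[0,0,0,0,0,0,100],[0,0,0,0,0,0,100],[0,0,0,0,0,0,100],[0,0,0,0,0,0,100],[0,0,0,0,0,0,100],[0,0,-40,0,0,0,100],[0,0,-80,0,0,0,100],[0,0,-110,0,0,0,100]]]'; python3 -c "
from h import *
print(delta((503,321,130),21))"
```

```text
t: 18.05
ee_pos: [661.0, -46.8, 151.9]
orientation: [1.414, 2.804, 0.001]
ft_force: [-0.2, 0.7, 0.3]
width: 87.9
grasp_force: 0.0
[array([389.7,  91.7,  21.6]), ('tool z turn', np.float64(0.27), 'q6', np.float64(-0.73))]
```

```bash
python3 - <<'E'
from h import *
d=optics.get_image("top"); s=optics.get_image("side")
S=lambda x,y:(180+x/3.6,140+y/3.6)
for z in(0,20,40,60,80): print(z,"side corner top",ray(s,S(287,362),z)[0][:2].round(),"bottom",ray(s,S(290,410),z)[0][:2].round(),"top",ray(d,(125+228/4.8,165+75/4.8),z)[0][:2].round(),ray(d,(125+228/4.8,165+90/4.8),z)[0][:2].round(),ray(d,(125+395/4.8,165),z)[0][:2].round())
a=[cv2.resize(d["frame"][165:225,125:225,::-1],None,fx=6,fy=6,interpolation=cv2.INTER_CUBIC),0]
cv2.imwrite("pics/c5.png",a[0])
f=d["frame"]; H,Sa,V=cv2.split(cv2.cvtColor(f,cv2.COLOR_RGB2HSV))
m=(((H<8)|(H>165))&(Sa>170)&(V>90)|((Sa<70)&(V>170))|((H>105)&(H<140)&(Sa>80)&(V>60))).astype(np.uint8)
c=blob(cv2.morphologyEx(m,cv2.MORPH_CLOSE,np.ones((3,3))),(200,193),18); print(rect(d,c,17), len(c))
E
```

```text
0 side corner top [516. 352.] bottom [516. 410.] top [541. 399.] [533. 398.] [585. 309.]
20 side corner top [518. 385.] bottom [518. 441.] top [537. 393.] [529. 393.] [579. 305.]
40 side corner top [519. 418.] bottom [519. 472.] top [532. 387.] [524. 387.] [574. 302.]
60 side corner top [520. 451.] bottom [520. 502.] top [527. 382.] [520. 381.] [568. 298.]
80 side corner top [521. 483.] bottom [521. 533.] top [523. 376.] [515. 376.] [562. 294.]
[503.6 321.5  62.6  23.1 -68.2] 58
```

View pics/c5.png

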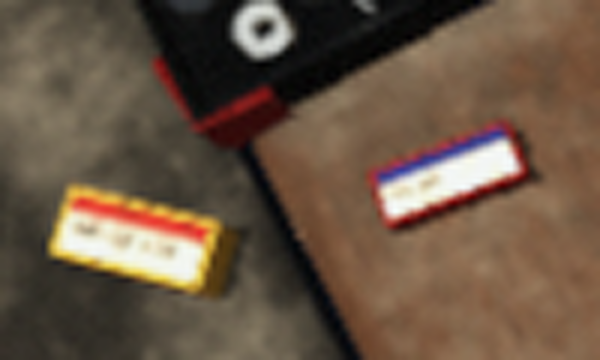

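The red carton is at about (503.5, 321.5), long axis -68.5°. The toolbox wall is about 57 mm away and 25 mm high, so I'll approach with a reduced opening.

```bash
python3 -m inch '[[[390,92,20,0,0,0.265,57],[390,92,20,0,0,0.265,57],[390,92,20,0,0,0.265,57],[390,92,20,0,0,0.265,57],[390,92,20,0,0,0.265,57],[390,92,20,0,0,0.265,57],[390,92,20,0,0,0.265,57],[390,92,20,0,0,0.265,57],[390,92,20,0,0,0.265,57],[390,92,20,0,0,0.265,57],[390,92,60,0,0,0.265,57],[390,92,60,0,0,0.265,57],[390,92,60,0,0,0.265,57],[390,92,60,0,0,0.265,57]]]'; python3 - <<'E'
from h import *
print(delta((503.5,321.5,28),21.5))
a=[]
for n,y,x in(("top",90,250),("side",130,200)):
    d=optics.get_image(n); a.append(cv2.resize(d["frame"][y:y+150,x:x+160,::-1],None,fx=2.5,fy=2.5,interpolation=cv2.INTER_CUBIC))
cv2.imwrite("pics/c6.png",np.hstack(a))
E
```

```text
t: 19.55
ee_pos: [503.5, 320.8, 90.8]
orientation: [1.774, 2.592, 0.001]
ft_force: [0.8, 0.5, 0.3]
width: 50.4
grasp_force: 0.0
[array([ 0.6,  0.2, 62.8]), ('tool z turn', np.float64(-0.005), 'q6', np.float64(0.18))]
```

View pics/c6.png

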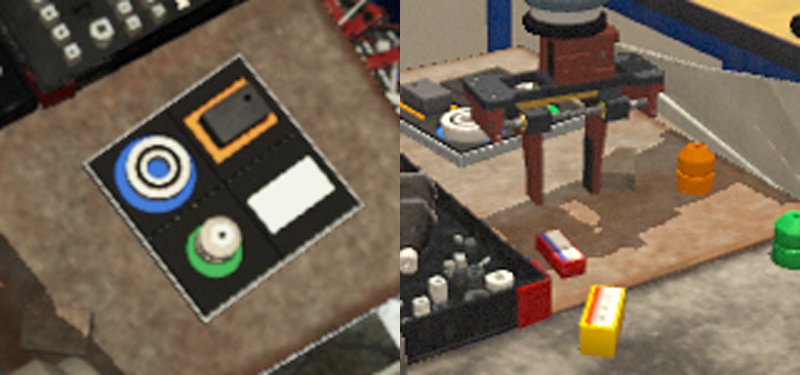

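The block lies within the orange pocket, and the gripper straddles the carton.

```bash
python3 -m inch '[[[0,0,30,0,0,0,57],[0,0,50,0,0,0,57],[0,0,60,0,0,0,57],[0,0,63,0,0,0,57],[0,0,63,0,0,0,57],[0,0,63,0,0,0,0],[0,0,63,0,0,0,0],[0,0,63,0,0,0,0],[0,0,63,0,0,0,0],[0,0,63,0,0,0,0],[0,0,63,0,0,0,0],[0,0,63,0,0,0,0]]]'; python3 -c "
from h import *
print(delta((579.6,-105.6,130),36.5))"
```

```text
t: 20.85
ee_pos: [503.0, 321.8, 27.5]
orientation: [1.772, 2.594, 0.002]
ft_force: [-0.1, -0.4, 6.3]
width: 25.7
grasp_force: 30.0
[array([-426. ,  -83.8, -102.8]), ('tool z turn', np.float64(-0.265), 'q6', np.float64(0.18))]
```

```bash
python3 -m inch '[[[0,0,-50,0,0,0,0],[0,0,-103,0,0,0,0],[-426,-84,-103,0,0,-0.265,0],[-426,-84,-103,0,0,-0.265,0],[-426,-84,-103,0,0,-0.265,0],[-426,-84,-103,0,0,-0.265,0],[-426,-84,-103,0,0,-0.265,0],[-426,-84,-103,0,0,-0.265,0],[-426,-84,-103,0,0,-0.265,0],[-426,-84,-103,0,0,-0.265,0],[-426,-84,-103,0,0,-0.265,0],[-426,-84,-103,0,0,-0.265,0],[-426,-84,-103,0,0,-0.265,0],[-426,-84,-50,0,0,-0.265,0],[-426,-84,-50,0,0,-0.265,0],[-426,-84,-50,0,0,-0.265,0]]]'; python3 -c "
from h import *
print(delta((579.6,-105.6,39.5),36.5))"
```

```text
t: 22.45
ee_pos: [577.5, -104.4, 75.8]
orientation: [-1.41, -2.803, 0.002]
ft_force: [-0.1, 0.5, -0.2]
width: 25.7
grasp_force: 30.0
[array([-2.3,  1.1, 36.3]), ('tool z turn', np.float64(0.002), 'q6', np.float64(-0.84))]
```

```bash
python3 -m inch '[[[-1,0.5,20,0,0,0,0],[-1,0.5,30,0,0,0,0],[-1,0.5,35,0,0,0,0],[-1,0.5,36,0,0,0,0],[-1,0.5,36,0,0,0,0],[-1,0.5,36,0,0,0,0]]]'; python3 - <<'E'
from h import *
print(delta((579.6,-105.6,39),36.5))
d=optics.get_image("side"); cv2.imwrite("pics/c7.png",cv2.resize(d["frame"][130:210,180:300,::-1],None,fx=6,fy=6,interpolation=cv2.INTER_CUBIC))
E
```

```text
t: 23.05
ee_pos: [580.5, -106.5, 41.5]
orientation: [1.414, 2.804, 0.0]
ft_force: [-0.1, 0.3, -0.8]
width: 25.6
grasp_force: 30.0
[array([ 1.3, -0.1,  2.5]), ('tool z turn', np.float64(-0.0), 'q6', np.float64(-0.84))]
```

View pics/c7.png

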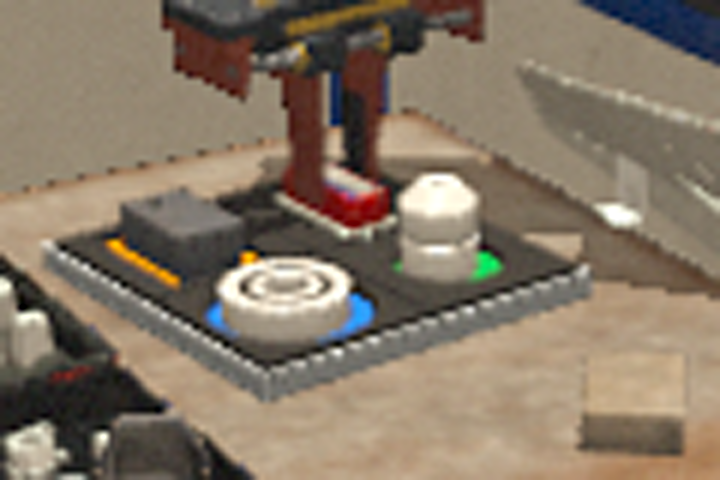

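The carton is over the white pocket, at (335,200), with its outline inside. I'm lowering it 2 mm, releasing it and retreating.

```bash
python3 -m inch '[[[1,0,2,0,0,0,0],[1,0,2,0,0,0,0],[1,0,2,0,0,0,60],[1,0,2,0,0,0,60],[1,0,2,0,0,0,60],[1,0,2,0,0,0,60],[1,0,-40,0,0,0,60],[1,0,-90,0,0,0,60],[1,0,-130,0,0,0,60],[-240,-178,-130,0,0,0,60],[-240,-178,-130,0,0,0,60],[-240,-178,-130,0,0,0,60],[-240,-178,-130,0,0,0,60],[-240,-178,-130,0,0,0,60],[-240,-178,-130,0,0,0,60],[-240,-178,-130,0,0,0,60],[-240,-178,-130,0,0,0,60],[-240,-178,-130,0,0,0,60]]]'; python3 - <<'E'
from h import *
a=[]
for n,y,x,w,h in(("top",100,270,140,140),("side",135,180,140,140)):
    d=optics.get_image(n); a.append(cv2.resize(d["frame"][y:y+h,x:x+w,::-1],(400,400),interpolation=cv2.INTER_CUBIC))
cv2.imwrite("pics/c8.png",np.hstack(a))
E
```

```text
t: 24.9
ee_pos: [579.4, -404.0, 170.4]
orientation: [-1.413, -2.805, -0.001]
ft_force: [0.3, 0.2, 0.3]
width: 52.9
grasp_force: 0.0
```

View pics/c8.png

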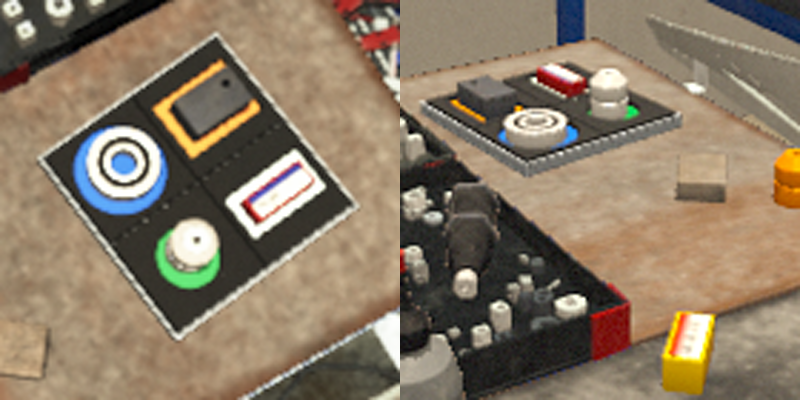

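All four parts look seated inside their pockets. I'll do a quick numeric check at their seated heights before handing in.

```bash
python3 - <<'E'
from h import *
d=optics.get_image("top")
c=lambda p:np.array([(270+x/400*140,100+y/400*140) for x,y in p])
print("block",rect(d,c([(171,97),(229,67),(252,101),(193,137)]),37),"pocket 660.4 -45.9 -53.5")
print("carton",rect(d,c([(242,203),(303,163),(313,181),(252,222)]),30),"pocket 579.6 -105.6")
print("bearing",ray(d,c([(126,162)]),29),"pocket 600.8 34.8"); print("chuck",ray(d,c([(194,240)]),61),"pocket 519.8 -24.5")
E
```

```text
block [656.8 -44.9  63.7  41.7 -58.7] pocket 660.4 -45.9 -53.5
carton [ 574.1 -103.7   69.9   18.9  -56.1] pocket 579.6 -105.6
bearing [[601.21363783  30.39099054  29.        ]] pocket 600.8 34.8
chuck [[522.88718422 -22.17977097  61.        ]] pocket 519.8 -24.5
```

```bash
python3 -c "
from workcell import ctrl
print(ctrl.close_job())"
```

```text
the job is handed in; nothing more can be done
None
```

I handed the job in at about 25 s with the bearing, drill chuck, steel block and red carton each in its own pocket, all inside the outlines in the final pictures, and I did not touch the wooden block or the yellow carton; no verdict came back.

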